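Find the high spot of a feed spindle in its V-blocks

ROBOT

A 6-joint arm with a two-finger parallel gripper is mounted at the origin on the work surface. World frame = base frame: x ahead of the robot, y to its left, z up, the work surface at z = 0. Lengths are in m, angles in rad, forces in N, time in s.
With the tool pointing down it reaches from about 0.275 to 0.975 m from the base axis. Payload 8.4 kg.
Tool frame: the origin (TCP) lies between the finger pads; the fingertips stand 19 mm ahead of it and the grasp point (between the pads) is the TCP; z points along the fingers, y is the line along which they close (so a half turn about z gives the same grasp; the last joint's range is limited). The gripper opens to 92 mm and grips with 3 to 60 N. Pads are 20 mm wide; open, the fingers measure 128 mm over their backs; the gripper's body (75 mm by 189 mm) begins 69 mm behind the grasp point.
Start: joints at [1.128, 0.353, 1.633, -0, 1.155, -0.002], TCP at [0.267, 0.565, 0.234] pointing down, gripper open.
Joint ranges: [-2.63, 2.63], [-0.92, 2.1], [0.06, 2.66], [-1.3, 4.44], [0, 2.69], [-3.02, 3.02]. Speed limits (rad/s): [2.22, 2.22, 2.79, 3.14, 3.14, 3.14].

INTERFACE

Orientations are given as a unit quaternion [x, y, z, w].
In Python, from station import * gives the robot as it stands.
- The arm moves only by the tool move_arm, never from a script. Its argument "plan" is a list of rows, each a list of 7 numbers: the shift along the tool's x, y, z normalised to -1 to 1, where 1 is 600 mm, then the turn, a rotation vector about the tool's x, y, z normalised to -1 to 1, where 1 is 180 degrees, then the finger opening in mm, from 0 to 91.9. A call has 1 to 10 rows; each row is the pose to reach, as a shift and turn from the pose commanded when the call began, along the tool's axes at that moment, turning the shorter way round; what a row does not reach only later rows make up. A row lasts 1/8 s, in which the tool goes at most 62.5 mm and 10.7 degrees, less where a joint would pass 70% of its speed; a pose out of reach is approached as far as the arm can. A call with a number of a shift or a turn outside -1 to 1 is refused whole. A call with a gripper value outside its range is refused whole. The fingers move at their own pace and stop on an object; the grip force is fixed at half the most. Time passes only in rows, so rows that repeat a pose let the fingers close. It gives the time, the measured TCP pose, the force, the opening and the grip force at its end, in the units of the state.
- read_state(): the state, without advancing time (a new reading comes with each control period).
- grab_frame(name): name is "side" or "top" or "wrist"; returns the picture (480x640x3 uint8, red, green, blue); there is no depth.
- get_calibration(name): a dict with "K" (3x3 intrinsics, pixels), "dist_coeffs" ([k1, k2, p1, p2, k3] as OpenCV has them; the pictures are not rectified), "position" and "rotation" of the camera in the world. Camera axes: x right, y down, z forward; pixel columns grow to the right and rows downward; lengths in m; the calibration is good to about 2 mm. A picture is of the moment at which its call begins: read the wrist's pose just before it. get_calibration takes no time and is no camera call; for the wrist camera it gives the pose at the moment of the call.
- job_done(): hands the job in; it is judged then, once.
The state is a dict: "time_s": time; "qpos": joint angles; "qd": joint speeds; "joint_torque": joint torques, N m; "tcp_pos": TCP position; "eef_rot": TCP orientation; "ft_force": force on the tool from outside, world axes, zero at the start; "wrist_torque": the same for the moment, N m; "finger_gap": finger opening in m; "grasp_force": force on a finger pad.
Only numpy, scipy, OpenCV 4.12 (cv2) and the standard library are available. Lean on these libraries where they do the work, as an engineer would, in place of code of your own. Each camera call takes 0.05 s, during which the arm holds its last target. There are 200 camera calls.

TASK

Lower the dial gauge on its stand until its plunger bears on the aluminium drum and the red needle stands about half-way round the dial. Then roll the spindle in its V-blocks (a fingertip drawn lightly across the blue rubber roller turns it), take it through the lowest reading of the dial, and leave it standing at the highest reading, with the gauge still bearing on the drum. Go gently, for hard pressing spoils the roller and running the plunger to its stop spoils the gauge; do not lift the spindle out of the V-blocks, and leave the other things on the bench where they are.

Things in the scene. Friction and masses are not known exactly. Their poses are not given: they have to be found in the camera images.
- gauge: Runout gauge fixed to the bench: grey plate 215 x 260 x 25 mm, two steel V-blocks at y = -80 and +80 mm (28 mm thick, 60 wide, 90 degree Vs, tops at z = 77), and a 20 mm steel column at x = 100, y = -40, top at z = 200. Origin on the bench under the middle of the spindle; y along the shaft, whose axis lies at z = 70; x across it to the column; z up.
- spindle: Feed spindle, 0.4 kg, loose, free to roll in the V-blocks: 14 mm steel shaft 200 mm long, blue roller, and an aluminium drum 44 mm across, 24 wide, centred at y = -40 mm, fitted off-centre by about 2 mm in an unknown direction, so it runs out by about 4 mm in all. Origin on the shaft's axis at mid-length; y along the shaft; its turn about y tells how far it has rolled.
- roller_top (a point): Point fixed in the gauge's frame at x = 0, y = 38, z = 86 mm: middle of the top of the blue ribbed rubber roller, 32 mm across, 40 wide. A fingertip pressed on it with 4 to 10 N and drawn along the gauge's x rolls it with no slip, top going with the finger, about 1 rad per 17 mm; it stays as left when you lift. It is soft, 1 mm per 3 to 4 N; over 20 N spoils it.
- head: Sliding head: blue block on the column, with an aluminium arm (16 mm wide, 14 high) that carries the dial gauge over the drum. It slides only up and down and stays where left by its friction: about 6 N moves it down, 12 N up. Origin on the plunger's axis at the arm's underside; axes as the gauge's. The gauge's case is a 70 mm disc 18 to 38 mm above it, dial up.
- head_grip (a point): Grip point of the head's black knurled knob: upright, 18 mm in diameter, 32 mm tall, on the arm between dial and column. The point is on its axis, 14 mm below its top and 26 mm above the arm's top; 62 mm from the plunger's axis, 38 mm from the column's, along the gauge's x. Pinch it with the fingers closing along the gauge's y.
- plunger_tip (a point): Lowest point of the dial gauge's sprung steel plunger (6 mm ball tip), 24 mm below the head's origin when the plunger is out; at first 8 to 27 mm above the drum. Its travel is 10 mm up into the gauge against a light spring (under 1 N at first touch, about 2.5 N at the end).
- needle (a joint): Red needle, 34 mm long, on the white dial; its angle in rad. 0 with the plunger out, pointing along the gauge's +x (to the column); it turns clockwise seen from above as the plunger goes in, one turn (6.28 rad) per 10 mm. Half-way is 3.14 rad (5 mm), pointing away from the column. It follows the plunger both ways.
- setting_ring: Steel setting ring, 40 mm across, 14 mm high, on the gauge's plate behind the roller; a bystander. Origin under its centre.
- squeeze_bottle: White squeeze bottle, 68 mm across, 170 mm tall, to the robot's right; a bystander. Origin under its centre.
- carton: White and blue carton 100 x 150 x 55 mm, to the left; a bystander. Origin under its centre.
- parts_box: Clear compartment box 150 x 200 x 50 mm with small parts, to the left; a bystander. Origin under its centre.
- driver: Screwdriver with an orange handle, 190 mm long, lying to the right; a bystander. Origin under its middle.
- tray: Blue tray 150 x 200 x 25 mm of cream mouldings, to the right; a bystander. Origin under its centre.

How it is judged:
By the outcome, as a careful person would: the job done as asked, in the order asked, and still so for the second after the job is handed in, with the robot touching nothing.
It also fails if it takes over 72 s, if anything falls off the work surface, if the arm or the gripper's body presses on something with over 40 N, if the wrist force passes 120 N, or if a joint passes its speed limit or range.

## Working session

There is one attempt and no reset: what is moved stays moved. The work goes in short steps, Python scripts to look and compute and a tool call to move; the robot and the scene stay as the last step left them, time stands still between calls to the robot, and variables do not carry over. Pictures are saved under pics/ and viewed, at most 10 in all, crops included, and the job is handed in when it is done.

Besides the shell and the picture viewer there is one more tool, called after "Call:" by a JSON object that holds its "op" and its "data". move_arm: Moves the arm, as the interface text tells. Scaled input: -1 to 1 covers 600 mm each way for a shift and 180 degrees each way for a turn. Its arguments: {"type":"object","properties":{"plan":{"type":"array"}},"required":["plan"]}

```bash
mkdir -p pics; ls
python3 - <<'E'
from station import *
import cv2,numpy as np
for n in("top","side"):
    im=grab_frame(n); cv2.imwrite(f"pics/{n}0.png",im[:,:,::-1])
    c=get_calibration(n); print(n,np.round(c["K"],1).tolist(),c["dist_coeffs"],np.round(c["position"],4),np.round(c["rotation"],4).tolist())
s=read_state();print(s)
E
```

```text
pics
top [[467.5, 0.0, 319.2], [0.0, 467.5, 239.6], [0.0, 0.0, 1.0]] [0.03843714 0.         0.         0.         0.        ] [ 0.4371 -0.0262  1.3439] [0.7084, -0.7048, 0.0183, -0.0331]
side [[610.3, 0.0, 320.4], [0.0, 610.3, 227.7], [0.0, 0.0, 1.0]] [-0.05426302  0.          0.          0.          0.        ] [ 0.4407 -1.2492  1.2075] [0.9065, -0.0217, 0.0101, -0.4214]
{'time_s': 0.1, 'qpos': array([ 1.12759353e+00,  3.53571679e-01,  1.63405422e+00, -2.97617444e-05,
        1.15519801e+00, -2.39368852e-03]), 'qd': array([-0.00038166, -0.00117655, -0.00026799,  0.00088737, -0.0013556 ,
       -0.00043609]), 'joint_torque': array([ 2.55788345e-04, -5.94918430e+01, -3.34921288e+01,  6.98563876e-02,
        1.85195461e-02,  9.64002339e-06]), 'tcp_pos': array([0.26649422, 0.56487234, 0.23294563]), 'eef_rot': array([ 2.18618495e-01,  9.75810214e-01, -6.03420736e-04, -1.22755292e-04]), 'ft_force': array([ 0.9282656 ,  0.6098815 , -0.11764742]), 'wrist_torque': array([ 0.05851124, -0.06076044,  0.00361104]), 'grasp_force': 0.0, 'finger_gap': 0.09186253535186917}
```

View pics/top0.png

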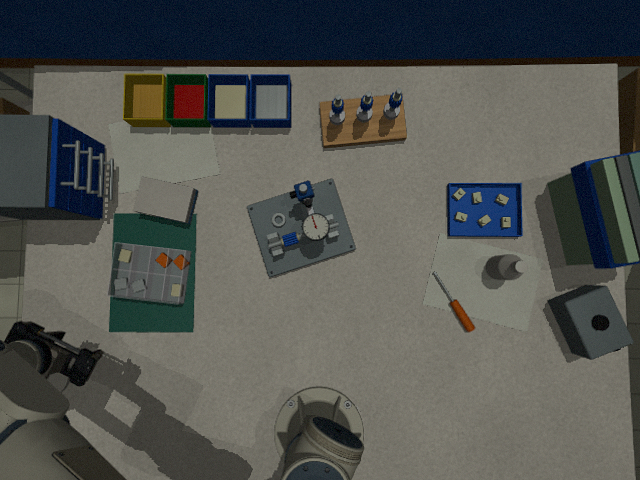

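View pics/side0.png

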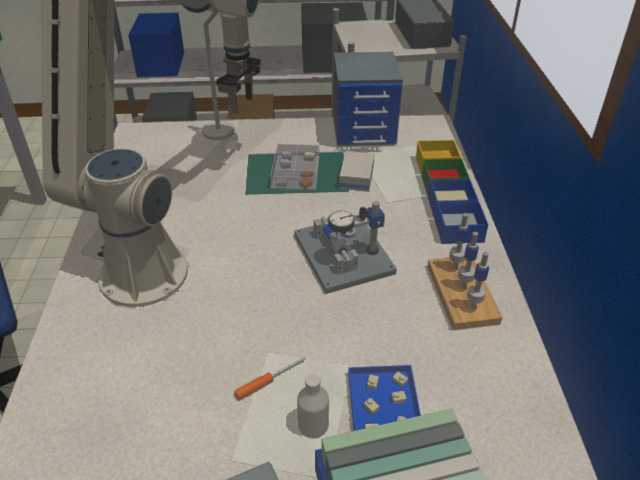

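The pictures show the gauge in the middle: plate corners at top-view pixels about (248,207), (332,180), (355,245) and (270,277), and the dial at (315,227). Next I'll enlarge both views.

Run:
```python
import cv2
a=cv2.imread("pics/top0.png")[170:285,240:365]; b=cv2.imread("pics/side0.png")[195:295,288:400]
cv2.imwrite("pics/topc.png",cv2.resize(a,(750,int(115*6)))[:,:] if 0 else cv2.resize(a,None,fx=5,fy=5,interpolation=cv2.INTER_CUBIC))
cv2.imwrite("pics/sidec.png",cv2.resize(b,None,fx=6,fy=6,interpolation=cv2.INTER_CUBIC))
```

```text
(no output)
```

View pics/topc.png

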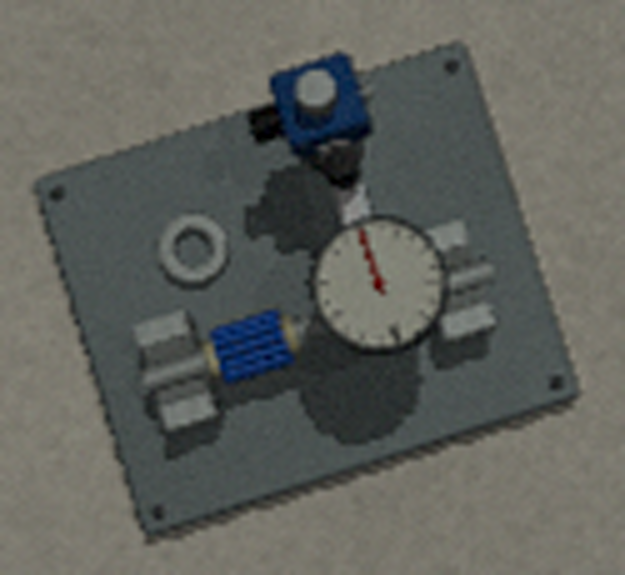

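View pics/sidec.png

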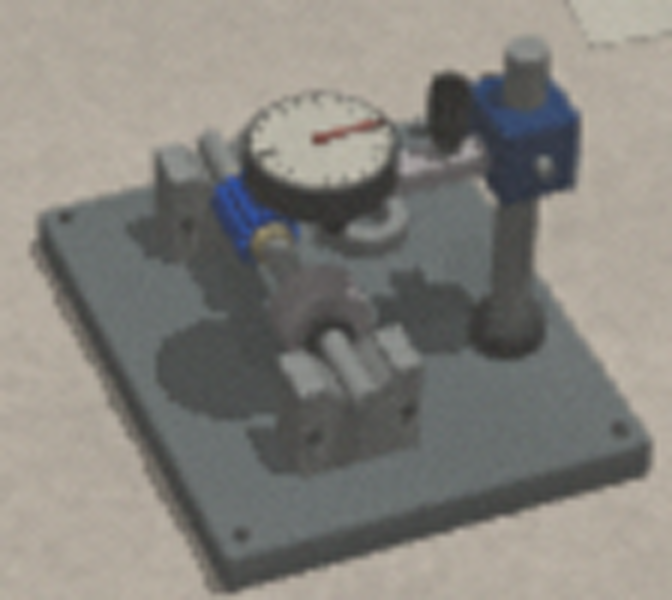

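The crops are clear. In the top crop, the column top is at (316,88), the dial pivot at (380,284) and the roller at (253,345). In the side crop, the column top is at (527,50), the pivot at (320,138) and the knob top at (452,80). Next I'll fit the pose.

```bash
cat > h.py <<'E'
from station import *
import cv2,numpy as np
from scipy.spatial.transform import Rotation as R
from scipy.optimize import least_squares
def proj(c,P):
    Rm=c["rotation"]; Rm=R.from_quat(Rm).as_matrix() if np.size(Rm)==4 else np.array(Rm)
    Pc=(np.atleast_2d(P)-c["position"])@Rm
    return cv2.projectPoints(Pc,np.zeros(3),np.zeros(3),np.array(c["K"]),np.array(c["dist_coeffs"]))[0].reshape(-1,2)
E
cat > fit.py <<'E'
from h import *
T=[("c",-1,1,25,(38,186)),("c",1,1,25,(464,44))]
def top(p):return ((np.array(p)+.5)/5-.5)+[240,170]
def side(p):return ((np.array(p)+.5)/6-.5)+[288,195]
ct,cs=get_calibration("top"),get_calibration("side")
# (cam, pixel, fn(params)->xyz gauge mm) params: x,y,yaw,h,px
O=[]
def a(cam,p,f):O.append((cam,(top if cam=="t" else side)(p),f))
for cam,p,sx,sy in [("t",(38,185),1,1),("t",(464,43),1,-1),("t",(577,390),-1,-1),("t",(147,527),-1,1),("s",(40,222),-1,1),("s",(648,448),1,-1),("s",(228,570),-1,-1)]:
    a(cam,p,lambda q,sx=sx,sy=sy:(q[4]+sx*107.5,sy*130,25))
for cam,p in [("t",(316,88)),("s",(527,50))]: a(cam,p,lambda q:(100,-40,200))
for cam,p in [("t",(380,287)),("s",(320,139))]: a(cam,p,lambda q:(0,-40,q[3]+38))
a("s",(453,80),lambda q:(62,-40,q[3]+54))
a("t",(343,158),lambda q:(62,-40,q[3]+54))
a("t",(253,345),lambda q:(0,38,86))
def world(q,P):
    c,s=np.cos(q[2]),np.sin(q[2]);P=np.array(P,float)/1000
    return np.array([q[0]+c*P[0]-s*P[1],q[1]+s*P[0]+c*P[1],P[2]])
def res(q):return np.concatenate([proj(ct if c=="t" else cs,world(q,f(q)))[0]-p for c,p,f in O])
r=least_squares(res,[.45,0,.3,135,10],x_scale=[.01,.01,.1,10,10],loss="soft_l1")
q=r.x;print(np.round(q,4));print(np.round(r.fun.reshape(-1,2),1).tolist())
for n,P in [("grip",(62,-40,q[3]+40)),("roller",(0,38,86)),("dial",(0,-40,q[3]+38)),("column",(100,-40,200))]:print(n,np.round(world(q,P),4))
E
python3 fit.py
```

```text
[5.433000e-01 4.440000e-02 3.242000e-01 1.419832e+02 2.755210e+01]
[[-1.1, -1.2], [0.3, -1.3], [1.7, 0.7], [0.1, 2.3], [-1.1, -0.9], [1.4, -0.5], [-0.3, -0.5], [0.4, -0.2], [0.0, 0.6], [0.4, -1.0], [0.1, 0.0], [-0.6, -0.1], [-0.1, 0.5], [-0.6, -0.0]]
grip [0.6148 0.0263 0.182 ]
roller [0.5312 0.0805 0.086 ]
dial [0.556  0.0065 0.18  ]
column [0.6508 0.0384 0.2   ]
```

```bash
cat >> h.py <<'E'
Q=np.array([.5433,.0444,.3242])
def gw(x,y,z):
    c,s=np.cos(Q[2]),np.sin(Q[2]);return np.array([Q[0]+(c*x-s*y)/1e3,Q[1]+(s*x+c*y)/1e3,z/1e3])
def wg(p):
    c,s=np.cos(Q[2]),np.sin(Q[2]);d=(np.array(p)-[Q[0],Q[1],0])*1e3;return np.array([c*d[0]+s*d[1],-s*d[0]+c*d[1],d[2]])
def goto(g,yaw=0,flip=0):
    "gauge mm target TCP, tool down, tool y along gauge y turned by yaw deg"
    s=read_state();Rt=R.from_quat(s["eef_rot"])
    Rg=R.from_euler("z",Q[2]+np.radians(yaw+180*flip))*R.from_euler("x",np.pi)
    sh=Rt.inv().apply(gw(*g)-s["tcp_pos"])/.6; rv=(Rt.inv()*Rg).as_rotvec()/np.pi
    print("t",s["time_s"],"tcp_g",np.round(wg(s["tcp_pos"]),1),"shift",np.round(sh,4),"rot",np.round(rv,4),"q6",round(s["qpos"][5],2),"F",np.round(s["ft_force"],1))
E
python3 - <<'E'
from h import *
goto((62,-40,300));goto((62,-40,300),0,1)
E
```

```text
t 0.1 tcp_g [-96.6 581.5 232.9] shift [-0.9081 -0.5644 -0.111 ] rot [-2.000e-04  5.000e-04  7.565e-01] q6 -0.0 F [ 0.9  0.6 -0.1]
t 0.1 tcp_g [-96.6 581.5 232.9] shift [-0.9081 -0.5644 -0.111 ] rot [-4.000e-04 -1.000e-04 -2.435e-01] q6 -0.0 F [ 0.9  0.6 -0.1]
```

Call:
{"op": "move_arm", "data": {"plan": [[0,0,-0.11,0,0,0,60],[-0.91,-0.564,-0.111,0,0,-0.2435,60],[-0.91,-0.564,-0.111,0,0,-0.2435,60],[-0.91,-0.564,-0.111,0,0,-0.2435,60],[-0.91,-0.564,-0.111,0,0,-0.2435,60],[-0.91,-0.564,-0.111,0,0,-0.2435,60],[-0.91,-0.564,-0.111,0,0,-0.2435,60],[-0.91,-0.564,-0.111,0,0,-0.2435,60],[-0.91,-0.564,-0.111,0,0,-0.2435,60],[-0.91,-0.564,-0.111,0,0,-0.2435,60]]}}

```text
time_s: 1.35
tcp_pos: [0.567, 0.1014, 0.2995]
eef_rot: [-0.161, 0.987, 0.0, -0.0]
ft_force: [0.5, 1.3, 0.6]
finger_gap: 0.0605
grasp_force: 0.0
```

Call:
{"op": "move_arm", "data": {"plan": [[0,0,0,0,0,0,60]]}}

```text
time_s: 1.48
tcp_pos: [0.5678, 0.0998, 0.2991]
eef_rot: [-0.159, 0.987, -0.0, -0.0]
ft_force: [0.1, 0.7, 0.1]
finger_gap: 0.0601
grasp_force: 0.0
```

Run:
```python
from h import *
goto((62,-40,300),0,1)
c=get_calibration("wrist");im=grab_frame("wrist");cv2.imwrite("pics/w1.png",im[:,:,::-1])
import pickle;pickle.dump(c,open("w1.pkl","wb"))
print(wg(c["position"]),c["rotation"],np.round(c["K"],1).tolist(),c["dist_coeffs"])
for P in [(62,-40,196),(100,-40,200),(0,-40,180),(0,38,86)]:print(P,proj(c,gw(*P)))
```

```text
t 1.475 tcp_g [ 40.9  44.7 299.1] shift [-0.0359 -0.141  -0.0014] rot [-0.0003 -0.0002 -0.0015] q6 -1.72 F [0.1 0.7 0.1]
[-30.2278974   44.6540551  450.34393248] [0.5811969  0.80389303 0.10231612 0.07414559] [[408.9, 0.0, 312.1], [0.0, 408.9, 238.7], [0.0, 0.0, 1.0]] [-0.00429464  0.          0.          0.          0.        ]
(62, -40, 196) [[184.57619774 278.05914569]]
(100, -40, 200) [[187.52115285 333.36369327]]
(0, -40, 180) [[184.05602525 180.94750719]]
(0, 38, 86) [[304.84118164 168.30179502]]
```

View pics/w1.png

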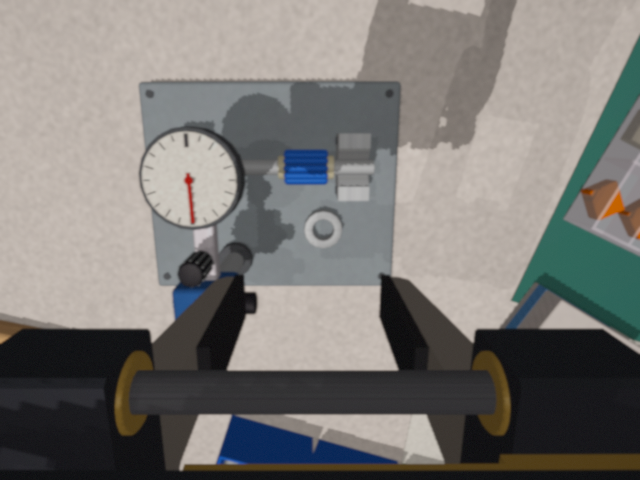

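```bash
python3 - <<'E'
s=open("fit.py").read()
s=s.replace("def world","""import pickle
cw=pickle.load(open("w1.pkl","rb"))
def w(p,f):O.append(("w",np.array(p,float),f))
w((188.5,180),lambda q:(0,-40,q[3]+38)); w((190,272),lambda q:(62,-40,q[3]+54)); w((306,167),lambda q:(0,38,86))
w((140,83),lambda q:(q[4]-107.5,-130,25)); w((400,83),lambda q:(q[4]-107.5,130,25)); w((160,285),lambda q:(q[4]+107.5,-130,25))
w((322,228),lambda q:(q[5],q[6],39))
def world""",1).replace('ct if c=="t" else cs','{"t":ct,"s":cs,"w":cw}[c]').replace("135,10]","135,10,60,40]").replace("10,10]","10,10,10,10]")
open("fit.py","w").write(s)
E
python3 fit.py; python3 -c "
from h import *
c=get_calibration('wrist');print(c['position'])"
```

```text
[5.42300e-01 4.57000e-02 3.21600e-01 1.36512e+02 2.96659e+01 6.53686e+01
 5.28369e+01]
[[-1.7, -1.6], [-0.2, -1.6], [1.0, 0.5], [-0.7, 1.9], [-0.7, -1.4], [1.6, -0.8], [-0.1, -1.1], [-0.0, 0.2], [-0.4, 0.4], [0.0, -0.3], [-0.4, 1.4], [-1.1, 1.3], [-0.5, 1.3], [-1.1, 0.3], [0.3, -1.0], [-0.9, 2.3], [0.6, 0.8], [-4.5, -0.2], [1.0, -1.1], [-3.1, 3.6], [0.0, -0.0]]
grip [0.6137 0.0274 0.1765]
roller [0.5302 0.0818 0.086 ]
dial [0.5549 0.0078 0.1745]
column [0.6498 0.0394 0.2   ]
[0.49942835 0.0787681  0.45031267]
```

```bash
sed -i 's/^Q=.*/Q=np.array([.5423,.0457,.3216])/' h.py
python3 - <<'E'
from h import *
goto((62,-40,176.5),0,1)
E
```

```text
t 1.525 tcp_g [ 40.8  45.4 299. ] shift [-0.0357 -0.1424  0.2041] rot [ 0.0001 -0.0003 -0.0003] q6 -1.72 F [-0.2  0.2 -0. ]
```

Call:
{"op": "move_arm", "data": {"plan": [[-0.0357,-0.1424,0,0,0,0,60],[-0.0357,-0.1424,0,0,0,0,60],[-0.0357,-0.1424,0.07,0,0,0,60],[-0.0357,-0.1424,0.12,0,0,0,60],[-0.0357,-0.1424,0.16,0,0,0,60],[-0.0357,-0.1424,0.19,0,0,0,60],[-0.0357,-0.1424,0.204,0,0,0,60],[-0.0357,-0.1424,0.204,0,0,0,60],[-0.0357,-0.1424,0.204,0,0,0,60]]}}

```text
time_s: 2.65
tcp_pos: [0.6144, 0.0293, 0.1781]
eef_rot: [-0.161, 0.987, -0.0, 0.001]
ft_force: [0.0, 0.5, -0.5]
finger_gap: 0.0602
grasp_force: 0.0
```

Run:
```python
from h import *
goto((62,-40,176.5),0,1)
a=grab_frame("wrist")[:,:,::-1];b=grab_frame("side")[190:300,290:400,::-1]
t=grab_frame("top")[170:285,240:365,::-1]
a=cv2.resize(a,(400,300));b=cv2.resize(b,(300,300),interpolation=3)
cv2.imwrite("pics/a2.png",np.vstack([np.hstack([a,b]),np.hstack([cv2.resize(t,(300,276),interpolation=3),np.zeros((276,400,3),np.uint8)])]))
```

```text
t 2.65 tcp_g [ 63.2 -38.4 178.1] shift [ 0.002  -0.0027  0.0027] rot [-0.0001  0.0004  0.0008] q6 -1.85 F [ 0.   0.5 -0.5]
```

View pics/a2.png

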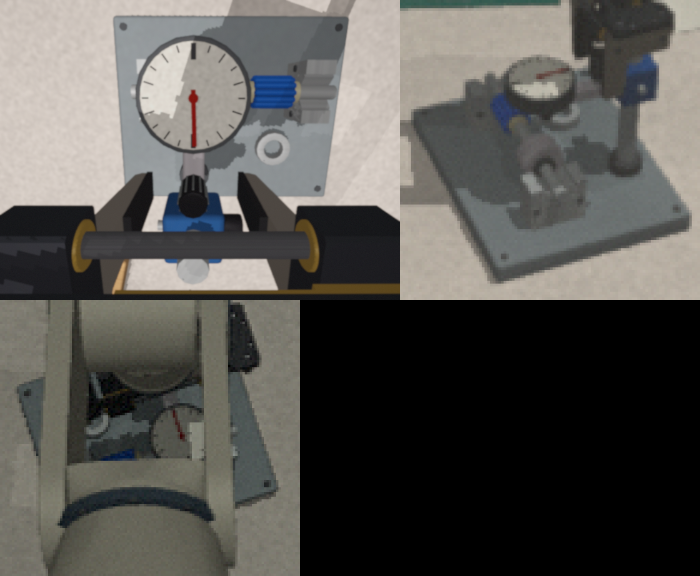

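The wrist view shows the dial well. The knob top is at about (309,328) in full-size pixels, centred between the fingers. I'll check its x by projection.

Run:
```python
from h import *
c=get_calibration("wrist");s=read_state();g=wg(s["tcp_pos"])
for P in [g+[0,0,10],g+[0,0,14],g+[3,0,12],(62,-40,190.5),(0,-40,174.5),(0,-40,178),(0,38,86),(100,-40,200)]:print(np.round(P,1),proj(c,gw(*P)))
```

```text
[ 63.1 -38.5 188. ] [[313.41878856 327.2189782 ]]
[ 63.1 -38.5 192. ] [[313.4547121  332.22750122]]
[ 66.1 -38.5 190. ] [[313.41573583 336.97388358]]
[ 62.  -40.  190.5] [[309.39139682 327.69304075]]
[  0.  -40.  174.5] [[309.67571021 155.29369737]]
[  0 -40 178] [[309.62221791 155.82305043]]
[ 0 38 86] [[444.7518618 147.2120316]]
[100 -40 200] [[309.22504493 432.44008003]]
```

Call:
{"op": "move_arm", "data": {"plan": [[0.002,-0.0025,0.0025,0,0,0,60],[0.002,-0.0025,0.0025,0,0,0,10],[0.002,-0.0025,0.0025,0,0,0,10],[0.002,-0.0025,0.0025,0,0,0,10],[0.002,-0.0025,0.0025,0,0,0,10],[0.002,-0.0025,0.0025,0,0,0,10]]}}

```text
time_s: 3.55
tcp_pos: [0.6132, 0.0274, 0.1757]
eef_rot: [-0.161, 0.987, 0.0, -0.0]
ft_force: [-0.3, 0.4, -0.5]
finger_gap: 0.0177
grasp_force: 30.0
```

Run:
```python
from h import *
goto((62,-40,156.5),0,1);s=read_state();print(s["finger_gap"],s["grasp_force"])
```

```text
t 3.55 tcp_g [ 61.5 -39.8 175.7] shift [-0.0009 -0.0004  0.032 ] rot [ 0.     -0.      0.0008] q6 -1.85 F [-0.3  0.4 -0.5]
0.017697401390544435 30.000008046627045
```

```bash
cat >> h.py <<'E'
def needle(zd,cam="wrist",save=None):
    c=get_calibration(cam);im=grab_frame(cam)
    if save:cv2.imwrite(save,im[:,:,::-1])
    m=im.astype(int);red=(m[...,0]>60)&(m[...,0]>2.2*m[...,1])&(m[...,0]>2.2*m[...,2])
    v,u=np.nonzero(red)
    if len(u)<5:return None
    n=cv2.undistortPoints(np.stack([u,v],1).astype(float).reshape(-1,1,2),np.array(c["K"]),np.array(c["dist_coeffs"])).reshape(-1,2)
    Rm=np.array(c["rotation"]);Rm=R.from_quat(Rm).as_matrix() if Rm.size==4 else Rm
    d=np.c_[n,np.ones(len(n))]@Rm.T;p=np.array(c["position"]);t=(zd/1e3-p[2])/d[:,2]
    g=np.array([wg(x) for x in p+d*t[:,None]])[:,:2]-[0,-40]
    g=g[np.hypot(*g.T)<38]
    if len(g)<5:return None
    mu=g.mean(0);w,V=np.linalg.eigh(np.cov(g.T));e=V[:,1]*np.sign(V[:,1]@mu or 1)
    a=np.arctan2(-e[1],e[0])%(2*np.pi)
    off=abs(mu[0]*e[1]-mu[1]*e[0])
    return round(a,3),round(a/2/np.pi*10,2),len(g),"mu",np.round(mu,1),"off",round(off,1),"lin",np.round((g@e).min(),1),np.round((g@e).max(),1)
E
python3 - <<'E'
from h import *
print(needle(174.5))
E
```

```text
(np.float64(6.265), np.float64(9.97), 569, 'mu', array([11.4,  0. ]), 'off', np.float64(0.2), 'lin', np.float64(-3.6), np.float64(30.3))
```

Call:
{"op": "move_arm", "data": {"plan": [[0,0,0.003,0,0,0,10],[0,0,0.007,0,0,0,10],[0,0,0.011,0,0,0,10],[0,0,0.015,0,0,0,10],[0,0,0.019,0,0,0,10],[0,0,0.023,0,0,0,10],[0,0,0.025,0,0,0,10],[0,0,0.025,0,0,0,10]]}}

```text
time_s: 4.6
tcp_pos: [0.6132, 0.0274, 0.161]
eef_rot: [-0.161, 0.987, 0.0, 0.0]
ft_force: [-1.3, 1.0, 3.6]
finger_gap: 0.0175
grasp_force: 30.0
```

Run:
```python
from h import *
print(needle(159.5))
goto((62,-40,156.5),0,1)
```

```text
(np.float64(6.265), np.float64(9.97), 570, 'mu', array([11.4,  0. ]), 'off', np.float64(0.2), 'lin', np.float64(-3.6), np.float64(30.4))
t 4.65 tcp_g [ 61.5 -39.8 161. ] shift [-0.0009 -0.0004  0.0075] rot [0.     0.     0.0008] q6 -1.85 F [-1.5  0.6  4.3]
```

Call:
{"op": "move_arm", "data": {"plan": [[0,0,0.003,0,0,0,10],[0,0,0.006,0,0,0,10],[0,0,0.009,0,0,0,10],[0,0,0.009,0,0,0,10]]}}

```text
time_s: 5.15
tcp_pos: [0.6132, 0.0274, 0.1554]
eef_rot: [-0.161, 0.987, 0.0, 0.0]
ft_force: [-0.9, 1.5, 3.4]
finger_gap: 0.017
grasp_force: 30.0
```

Run:
```python
from h import *
print(needle(154.5))
goto((62,-40,156.5),0,1)
```

```text
(np.float64(0.05), np.float64(0.08), 581, 'mu', array([11.7, -0.8]), 'off', np.float64(0.2), 'lin', np.float64(-3.6), np.float64(30.3))
t 5.2 tcp_g [ 61.5 -39.8 155.4] shift [-0.0009 -0.0004 -0.0018] rot [0.     0.     0.0008] q6 -1.85 F [-2.2  0.7  4.4]
```

Call:
{"op": "move_arm", "data": {"plan": [[0,0,0.003,0,0,0,10],[0,0,0.006,0,0,0,10],[0,0,0.0077,0,0,0,10],[0,0,0.0077,0,0,0,10],[0,0,0.0077,0,0,0,10]]}}

```text
time_s: 5.82
tcp_pos: [0.6132, 0.0274, 0.1509]
eef_rot: [-0.161, 0.987, 0.0, 0.0]
ft_force: [-2.4, 0.6, 6.2]
finger_gap: 0.0173
grasp_force: 30.0
```

Run:
```python
from h import *
print(needle(150))
goto((62,-40,156.5),0,1)
```

```text
(np.float64(2.82), np.float64(4.49), 624, 'mu', array([-9.8, -3.7]), 'off', np.float64(0.4), 'lin', np.float64(-5.3), np.float64(28.7))
t 5.875 tcp_g [ 61.5 -39.8 150.9] shift [-0.0009 -0.0004 -0.0093] rot [0.     0.     0.0008] q6 -1.85 F [-2.1  1.3  5.2]
```

Call:
{"op": "move_arm", "data": {"plan": [[0,0,0.0008,0,0,0,10],[0,0,0.0008,0,0,0,10],[0,0,0.0008,0,0,0,10]]}}

```text
time_s: 6.25
tcp_pos: [0.6132, 0.0274, 0.1506]
eef_rot: [-0.161, 0.987, 0.0, 0.0]
ft_force: [-2.4, 1.4, 6.6]
finger_gap: 0.0173
grasp_force: 30.0
```

Run:
```python
from h import *
print(needle(149.5))
goto((62,-40,156.5),0,1)
```

```text
(np.float64(3.058), np.float64(4.87), 662, 'mu', array([-11. ,  -1.2]), 'off', np.float64(0.3), 'lin', np.float64(-5.5), np.float64(28.4))
t 6.3 tcp_g [ 61.5 -39.8 150.6] shift [-0.0008 -0.0004 -0.0098] rot [0.     0.0001 0.0008] q6 -1.85 F [-2.7  1.1  6.3]
```

Call:
{"op": "move_arm", "data": {"plan": [[0,0,0,0,0,0,30],[0,0,0,0,0,0,50],[0,0,0,0,0,0,55],[0,0,-0.04,0,0,0,55],[0,0,-0.09,0,0,0,55],[0,0,-0.15,0,0,0,55],[0,0,-0.15,0,0,0,55]]}}

```text
time_s: 7.18
tcp_pos: [0.6149, 0.0273, 0.2431]
eef_rot: [-0.161, 0.987, -0.0, 0.003]
ft_force: [-0.3, -0.3, -0.7]
finger_gap: 0.0548
grasp_force: 0.0
```

Run:
```python
from h import *
print(needle(149.5))
goto((-10,38,130),0,1);goto((-10,38,130),90,0);goto((-10,38,130),90,1)
```

```text
(np.float64(3.065), np.float64(4.88), 206, 'mu', array([-11.9,  -1. ]), 'off', np.float64(0.1), 'lin', np.float64(-4.5), np.float64(28.4))
t 7.225 tcp_g [ 62.  -40.1 241.2] shift [0.1201 0.1305 0.1849] rot [-0.0002  0.0007  0.0008] q6 -1.85 F [-0.5  0.4 -0.9]
t 7.225 tcp_g [ 62.  -40.1 241.2] shift [0.1201 0.1305 0.1849] rot [4.000e-04 7.000e-04 5.008e-01] q6 -1.85 F [-0.5  0.4 -0.9]
t 7.225 tcp_g [ 62.  -40.1 241.2] shift [0.1201 0.1305 0.1849] rot [-7.000e-04  4.000e-04 -4.992e-01] q6 -1.85 F [-0.5  0.4 -0.9]
```

Call:
{"op": "move_arm", "data": {"plan": [[0.06,0.065,0,0,0,0.0008,0],[0.12,0.1305,0,0,0,0.0008,0],[0.12,0.1305,0.04,0,0,0.0008,0],[0.12,0.1305,0.1,0,0,0.0008,0],[0.12,0.1305,0.15,0,0,0.0008,0],[0.12,0.1305,0.185,0,0,0.0008,0],[0.12,0.1305,0.205,0,0,0.0008,0],[0.12,0.1305,0.218,0,0,0.0008,0],[0.12,0.1305,0.218,0,0,0.0008,0]]}}

```text
time_s: 8.35
tcp_pos: [0.5198, 0.0785, 0.1091]
eef_rot: [-0.16, 0.987, -0.0, -0.0]
ft_force: [0.3, 0.6, -0.2]
finger_gap: 0.0004
grasp_force: 0.0
```

Run:
```python
from h import *
goto((-10,38,107),0,1)
print(needle(149.5,save="pics/w3.png"),needle(149.5,"side"),needle(149.5,"top"))
b=cv2.resize(grab_frame("side")[190:300,290:400,::-1],(400,400),interpolation=3)
cv2.imwrite("pics/w3c.png",np.hstack([cv2.resize(cv2.imread("pics/w3.png"),(400,300)),b[50:350]]))
```

```text
t 8.35 tcp_g [-11.   38.3 109.1] shift [-0.0016 -0.0004  0.0035] rot [ 0.     -0.0002  0.    ] q6 -1.75 F [ 0.3  0.6 -0.2]
(np.float64(3.064), np.float64(4.88), 496, 'mu', array([-14.4,  -3.8]), 'off', np.float64(2.7), 'lin', np.float64(-7.4), np.float64(27.0)) None None
```

View pics/w3c.png

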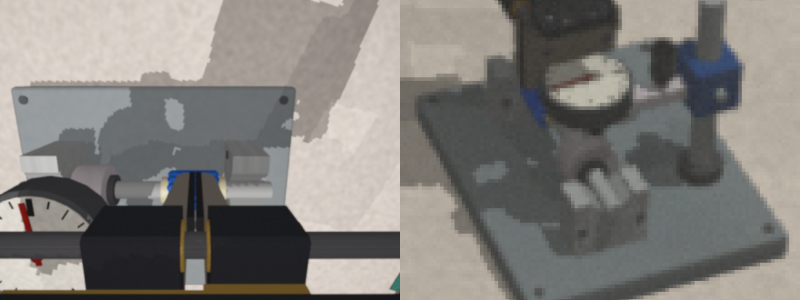

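The wrist view shows the needle at about (25,235) in the half-scale picture, with the dial cut off at the left edge. The closed fingers are over the roller. I'll step down until they touch it.

Call:
{"op": "move_arm", "data": {"plan": [[-0.0016,0,0.0035,0,0,0,0],[-0.0016,0,0.0055,0,0,0,0],[-0.0016,0,0.007,0,0,0,0],[-0.0016,0,0.007,0,0,0,0]]}}

```text
time_s: 9.05
tcp_pos: [0.5208, 0.0789, 0.1051]
eef_rot: [-0.16, 0.987, -0.0, -0.0]
ft_force: [-0.0, 0.2, 0.5]
finger_gap: 0.0001
grasp_force: 0.0
```

Call:
{"op": "move_arm", "data": {"plan": [[0,0,0.002,0,0,0,0],[0,0,0.002,0,0,0,0]]}}

```text
time_s: 9.3
tcp_pos: [0.5209, 0.0789, 0.104]
eef_rot: [-0.16, 0.987, 0.0, 0.0]
ft_force: [0.1, -0.9, 2.0]
finger_gap: 0.0001
grasp_force: 0.8
```

Call:
{"op": "move_arm", "data": {"plan": [[0,0,0.002,0,0,0,0],[0,0,0.002,0,0,0,0],[0,0,0.002,0,0,0,0]]}}

```text
time_s: 9.68
tcp_pos: [0.5211, 0.079, 0.1031]
eef_rot: [-0.16, 0.987, 0.0, 0.0]
ft_force: [-0.8, 0.9, 5.5]
finger_gap: 0.0002
grasp_force: 2.7
```

Call:
{"op": "move_arm", "data": {"plan": [[-0.003,0,0.0004,0,0,0,0],[-0.007,0,0.0004,0,0,0,0],[-0.011,0,0.0004,0,0,0,0],[-0.015,0,0.0004,0,0,0,0],[-0.015,0,0.0004,0,0,0,0]]}}

```text
time_s: 10.3
tcp_pos: [0.5294, 0.0817, 0.1031]
eef_rot: [-0.16, 0.987, -0.0, -0.0]
ft_force: [-3.1, -0.2, 8.4]
finger_gap: 0.0004
grasp_force: 4.5
```

Run:
```python
from h import *
goto((10,38,103),0,1);print(needle(149.5))
```

```text
t 10.3 tcp_g [ -0.9  38.2 103.1] shift [-0.0181 -0.0004  0.0001] rot [-0.     -0.0001  0.    ] q6 -1.74 F [-3.1 -0.2  8.4]
(np.float64(2.402), np.float64(3.82), 98, 'mu', array([ -6.9, -11.1]), 'off', np.float64(3.6), 'lin', np.float64(10.4), np.float64(14.9))
```

Call:
{"op": "move_arm", "data": {"plan": [[-0.004,0,-0.0006,0,0,0,0],[-0.008,0,-0.0006,0,0,0,0],[-0.012,0,-0.0006,0,0,0,0],[-0.016,0,-0.0006,0,0,0,0],[-0.018,0,-0.0006,0,0,0,0],[-0.018,0,-0.0006,0,0,0,0]]}}

```text
time_s: 11.1
tcp_pos: [0.5393, 0.085, 0.1031]
eef_rot: [-0.16, 0.987, -0.0, -0.0]
ft_force: [-2.8, -0.3, 5.5]
finger_gap: 0.001
grasp_force: 3.1
```

Call:
{"op": "move_arm", "data": {"plan": [[0,0,-0.01,0,0,0,0],[0,0,-0.1,0,0,0,0],[0.02,0,-0.1,0,0,0,0],[0.036,0,-0.1,0,0,0,0],[0.036,0,-0.1,0,0,0,0]]}}

```text
time_s: 11.72
tcp_pos: [0.5175, 0.078, 0.1619]
eef_rot: [-0.16, 0.987, 0.0, -0.001]
ft_force: [-0.1, -1.0, 0.1]
finger_gap: 0.0005
grasp_force: 0.0
```

Run:
```python
from h import *
print(needle(149.5));goto((-10,38,103.2),0,1)
```

```text
(np.float64(1.593), np.float64(2.54), 405, 'mu', array([  1.8, -12.1]), 'off', np.float64(2.1), 'lin', np.float64(-3.1), np.float64(30.9))
t 11.775 tcp_g [-12.6  38.4 162. ] shift [-0.0045 -0.0007  0.098 ] rot [ 0.0001 -0.0005 -0.    ] q6 -1.75 F [-0.5 -0.1 -1. ]
```

Call:
{"op": "move_arm", "data": {"plan": [[-0.0045,0,0.07,0,0,0,0],[-0.0045,0,0.092,0,0,0,0],[-0.0045,0,0.0975,0,0,0,0],[-0.0045,0,0.0995,0,0,0,0],[-0.0045,0,0.0995,0,0,0,0],[-0.0095,0,0.0995,0,0,0,0],[-0.0145,0,0.0995,0,0,0,0],[-0.0195,0,0.0995,0,0,0,0],[-0.0215,0,0.0995,0,0,0,0],[-0.0215,0,0.0995,0,0,0,0]]}}

```text
time_s: 13.02
tcp_pos: [0.5322, 0.0825, 0.1037]
eef_rot: [-0.16, 0.987, -0.0, 0.001]
ft_force: [-2.4, -1.3, 7.0]
finger_gap: 0.0006
grasp_force: 3.3
```

Call:
{"op": "move_arm", "data": {"plan": [[0,0,-0.01,0,0,0,0],[0,0,-0.1,0,0,0,0],[0,0,-0.1,0,0,0,0],[0,0,-0.1,0,0,0,0]]}}

```text
time_s: 13.52
tcp_pos: [0.5317, 0.0825, 0.1633]
eef_rot: [-0.16, 0.987, 0.0, 0.001]
ft_force: [0.2, 0.4, -1.0]
finger_gap: 0.0002
grasp_force: 0.0
```

Run:
```python
from h import *
print(needle(149.5));goto((-10,38,103.2),0,1)
```

```text
(np.float64(1.13), np.float64(1.8), 370, 'mu', array([  5.7, -10.4]), 'off', np.float64(0.7), 'lin', np.float64(-2.8), np.float64(31.0))
t 13.575 tcp_g [  1.   38.3 162.6] shift [ 0.0183 -0.0006  0.099 ] rot [ 0.     -0.0002  0.    ] q6 -1.74 F [-0.2 -0.2 -0.3]
```

Call:
{"op": "move_arm", "data": {"plan": [[0.0183,0,0.05,0,0,0,0],[0.0183,0,0.092,0,0,0,0],[0.0183,0,0.0985,0,0,0,0],[0.0183,0,0.1,0,0,0,0],[0.0183,0,0.1,0,0,0,0]]}}

```text
time_s: 14.2
tcp_pos: [0.5206, 0.079, 0.1035]
eef_rot: [-0.16, 0.987, 0.0, -0.0]
ft_force: [-4.2, 0.7, 3.7]
finger_gap: -0.0
grasp_force: 1.9
```

Call:
{"op": "move_arm", "data": {"plan": [[-0.005,0,0,0,0,0,0],[-0.01,0,0,0,0,0,0],[-0.015,0,0,0,0,0,0],[-0.02,0,0,0,0,0,0],[-0.025,0,0,0,0,0,0],[-0.03,0,0,0,0,0,0],[-0.0333,0,0,0,0,0,0],[-0.0333,0,0,0,0,0,0]]}}

```text
time_s: 15.2
tcp_pos: [0.5406, 0.0854, 0.1035]
eef_rot: [-0.16, 0.987, -0.0, 0.0]
ft_force: [-2.8, -1.7, 3.7]
finger_gap: 0.0006
grasp_force: 2.2
```

Call:
{"op": "move_arm", "data": {"plan": [[0,0,-0.01,0,0,0,0],[0,0,-0.1,0,0,0,0],[0.0167,0,-0.1,0,0,0,0],[0.0167,0,-0.1,0,0,0,0]]}}

```text
time_s: 15.7
tcp_pos: [0.5299, 0.0819, 0.1632]
eef_rot: [-0.16, 0.987, 0.0, 0.0]
ft_force: [-0.4, -0.6, 0.2]
finger_gap: 0.0005
grasp_force: 0.0
```

Run:
```python
from h import *
print(needle(149.5));goto((-10,38,103.2),0,1)
for p in[(0.5322,0.0825),(.5175,.078)]:print(wg([*p,0]))
```

```text
(np.float64(1.587), np.float64(2.53), 405, 'mu', array([  1.4, -11.7]), 'off', np.float64(1.6), 'lin', np.float64(-2.9), np.float64(30.7))
t 15.75 tcp_g [ -0.3  38.3 162.6] shift [ 0.0161 -0.0006  0.0991] rot [ 0.     -0.0002 -0.    ] q6 -1.74 F [ 0.1  0.5 -0.7]
[ 2.04974351 38.10575483  0.        ]
[-13.31898287  38.48291433   0.        ]
```

Call:
{"op": "move_arm", "data": {"plan": [[0.0161,0,0.03,0,0,0,0],[0.0161,0,0.07,0,0,0,0],[0.0161,0,0.092,0,0,0,0],[0.0161,0,0.099,0,0,0,0],[0.0161,0,0.1007,0,0,0,0],[0.0161,0,0.1007,0,0,0,0]]}}

```text
time_s: 16.5
tcp_pos: [0.521, 0.0791, 0.1031]
eef_rot: [-0.16, 0.987, 0.0, -0.0]
ft_force: [-3.7, 0.7, 2.0]
finger_gap: 0.0006
grasp_force: 1.3
```

Call:
{"op": "move_arm", "data": {"plan": [[-0.005,0,0,0,0,0,0],[-0.01,0,0,0,0,0,0],[-0.015,0,0,0,0,0,0],[-0.02,0,0,0,0,0,0],[-0.025,0,0,0,0,0,0],[-0.03,0,0,0,0,0,0],[-0.0333,0,0,0,0,0,0],[-0.0333,0,0,0,0,0,0]]}}

```text
time_s: 17.5
tcp_pos: [0.5411, 0.0854, 0.1036]
eef_rot: [-0.16, 0.987, -0.0, 0.001]
ft_force: [-2.6, -0.8, 5.3]
finger_gap: 0.0007
grasp_force: 2.2
```

Call:
{"op": "move_arm", "data": {"plan": [[0,0,-0.01,0,0,0,0],[0,0,-0.1,0,0,0,0],[0.0167,0,-0.1,0,0,0,0],[0.0167,0,-0.1,0,0,0,0]]}}

```text
time_s: 18.0
tcp_pos: [0.5303, 0.082, 0.1629]
eef_rot: [-0.16, 0.987, -0.0, 0.0]
ft_force: [-0.3, 0.1, -0.9]
finger_gap: 0.0005
grasp_force: 0.0
```

Run:
```python
from h import *
print(needle(149.5));goto((-10,38,103.2),0,1)
for p in[(0.5406,.0854)]:print(wg([*p,0]))
```

```text
(np.float64(3.14), np.float64(5.0), 472, 'mu', array([-10.1,  -1.5]), 'off', np.float64(1.5), 'lin', np.float64(-6.1), np.float64(27.9))
t 18.05 tcp_g [  0.   38.3 162.3] shift [ 0.0167 -0.0005  0.0986] rot [ 0.     -0.0001 -0.    ] q6 -1.74 F [ 0.1 -0.2  0.1]
[10.93572935 38.20196099  0.        ]
```

Call:
{"op": "move_arm", "data": {"plan": [[0.0167,0,0,0,0,0,0],[0.0167,0,0.05,0,0,0,0],[0.0167,0,0.085,0,0,0,0],[0.0167,0,0.095,0,0,0,0],[0.0167,0,0.0995,0,0,0,0],[0.0167,0,0.1005,0,0,0,0],[0.0167,0,0.1005,0,0,0,0]]}}

```text
time_s: 18.92
tcp_pos: [0.5204, 0.0789, 0.1029]
eef_rot: [-0.16, 0.987, 0.0, -0.001]
ft_force: [-5.1, -1.2, 3.3]
finger_gap: 0.0005
grasp_force: 2.7
```

Call:
{"op": "move_arm", "data": {"plan": [[-0.005,0,0,0,0,0,0],[-0.01,0,0,0,0,0,0],[-0.015,0,0,0,0,0,0],[-0.02,0,0,0,0,0,0],[-0.024,0,0,0,0,0,0],[-0.024,0,0,0,0,0,0]]}}

```text
time_s: 19.68
tcp_pos: [0.5355, 0.0837, 0.1037]
eef_rot: [-0.16, 0.987, -0.0, 0.001]
ft_force: [-1.5, -0.5, 5.3]
finger_gap: 0.0006
grasp_force: 2.7
```

Call:
{"op": "move_arm", "data": {"plan": [[0,0,-0.01,0,0,0,0],[0,0,-0.1,0,0,0,0],[0.009,0,-0.1,0,0,0,0],[0.009,0,-0.1,0,0,0,0]]}}

```text
time_s: 20.18
tcp_pos: [0.5296, 0.0818, 0.1628]
eef_rot: [-0.16, 0.987, -0.0, 0.0]
ft_force: [0.1, -0.8, -0.6]
finger_gap: 0.0
grasp_force: 0.0
```

Run:
```python
from h import *
print(needle(149.5));goto((-10,38,103.2),0,1)
```

```text
(np.float64(3.477), np.float64(5.53), 406, 'mu', array([-8.2,  2. ]), 'off', np.float64(0.8), 'lin', np.float64(-6.5), np.float64(27.2))
t 20.225 tcp_g [ -0.9  38.3 162.1] shift [ 0.0151 -0.0005  0.0982] rot [ 0.     -0.0001 -0.    ] q6 -1.74 F [ 0.5 -0.1 -0.3]
```

Call:
{"op": "move_arm", "data": {"plan": [[0.0151,0,0,0,0,0,0],[0.0151,0,0.05,0,0,0,0],[0.0151,0,0.085,0,0,0,0],[0.0151,0,0.095,0,0,0,0],[0.0151,0,0.0991,0,0,0,0],[0.0151,0,0.1003,0,0,0,0],[0.0151,0,0.1003,0,0,0,0]]}}

```text
time_s: 21.1
tcp_pos: [0.5203, 0.0789, 0.1028]
eef_rot: [-0.16, 0.987, 0.0, -0.001]
ft_force: [-4.9, -0.6, 3.4]
finger_gap: 0.0006
grasp_force: 3.1
```

Call:
{"op": "move_arm", "data": {"plan": [[-0.005,0,0,0,0,0,0],[-0.01,0,0,0,0,0,0],[-0.015,0,0,0,0,0,0],[-0.02,0,0,0,0,0,0],[-0.024,0,0,0,0,0,0],[-0.024,0,0,0,0,0,0]]}}

```text
time_s: 21.85
tcp_pos: [0.5357, 0.0837, 0.1036]
eef_rot: [-0.16, 0.987, -0.0, 0.001]
ft_force: [-1.9, 0.5, 5.9]
finger_gap: 0.0007
grasp_force: 2.8
```

Call:
{"op": "move_arm", "data": {"plan": [[0,0,-0.01,0,0,0,0],[0,0,-0.1,0,0,0,0],[0.009,0,-0.1,0,0,0,0],[0.009,0,-0.1,0,0,0,0]]}}

```text
time_s: 22.35
tcp_pos: [0.5295, 0.0818, 0.1626]
eef_rot: [-0.16, 0.987, -0.0, 0.0]
ft_force: [-0.4, -0.1, -0.7]
finger_gap: 0.0003
grasp_force: 0.0
```

Run:
```python
from h import *
print(needle(149.5));goto((-10,38,103.2),0,1)
```

```text
(np.float64(2.532), np.float64(4.03), 448, 'mu', array([-7.2, -7.6]), 'off', np.float64(2.1), 'lin', np.float64(-5.0), np.float64(28.6))
t 22.4 tcp_g [ -1.   38.3 162. ] shift [ 0.015  -0.0005  0.098 ] rot [ 0.     -0.0001 -0.    ] q6 -1.74 F [ 0.2 -0.7 -0.2]
```

Run:
```python
import numpy as np
from scipy.optimize import least_squares
s=np.cumsum([0,20.3,12.5,20.8,21.3,16,16.3]);r=np.array([3.065,1.593,1.13,1.587,3.14,3.477,2.532])
f=lambda p:p[0]-p[1]*np.cos((s-p[2])/p[3])-r
o=least_squares(f,[2.3,1.26,36.8,17]);p=o.x;print(p,np.round(o.fun,3),"peak s",p[2]+np.pi*p[3],"now",s[-1], "back mm",s[-1]-p[2]-np.pi*p[3],"phase from reading",np.arccos((2.532-p[0])/p[1])*p[3])
```

```text
[ 2.23798143  1.22503113 36.90356257 15.8323238 ] [ 0.017  0.034 -0.076  0.046  0.001 -0.058  0.035] peak s 86.64227471681801 now 107.19999999999999 back mm 20.55772528318198 phase from reading 21.03199370432106
```

Call:
{"op": "move_arm", "data": {"plan": [[-0.0183,0,0,0,0,0,0],[-0.0183,0,0.05,0,0,0,0],[-0.0183,0,0.085,0,0,0,0],[-0.0183,0,0.095,0,0,0,0],[-0.0183,0,0.0989,0,0,0,0],[-0.0183,0,0.1002,0,0,0,0],[-0.0183,0,0.1002,0,0,0,0]]}}

```text
time_s: 23.28
tcp_pos: [0.5404, 0.0856, 0.103]
eef_rot: [-0.16, 0.987, 0.0, -0.0]
ft_force: [-3.9, 1.2, 7.8]
finger_gap: 0.0009
grasp_force: 3.8
```

Call:
{"op": "move_arm", "data": {"plan": [[0.005,0,0,0,0,0,0],[0.01,0,0,0,0,0,0],[0.015,0,0,0,0,0,0],[0.02,0,0,0,0,0,0],[0.025,0,0,0,0,0,0],[0.03,0,0,0,0,0,0],[0.034,0,0,0,0,0,0],[0.034,0,0,0,0,0,0]]}}

```text
time_s: 24.28
tcp_pos: [0.5239, 0.0794, 0.104]
eef_rot: [-0.16, 0.987, 0.0, 0.003]
ft_force: [3.3, 0.8, 4.3]
finger_gap: 0.0004
grasp_force: 2.7
```

Call:
{"op": "move_arm", "data": {"plan": [[0,0,-0.01,0,0,0,0],[0,0,-0.1,0,0,0,0],[-0.016,0,-0.1,0,0,0,0],[-0.016,0,-0.1,0,0,0,0]]}}

```text
time_s: 24.78
tcp_pos: [0.5301, 0.082, 0.1621]
eef_rot: [-0.16, 0.987, -0.0, 0.0]
ft_force: [-0.1, -0.4, -0.7]
finger_gap: 0.0004
grasp_force: 0.0
```

Run:
```python
from h import *
print(needle(149.5));goto((-10,38,103.2),0,1)
```

```text
(np.float64(3.427), np.float64(5.45), 410, 'mu', array([-8.8,  1.6]), 'off', np.float64(1.0), 'lin', np.float64(-6.2), np.float64(27.2))
t 24.825 tcp_g [ -1.   38.4 161.4] shift [ 0.0149 -0.0007  0.097 ] rot [ 0.0001 -0.0005  0.0001] q6 -1.74 F [0.5 0.5 0.1]
```

Call:
{"op": "move_arm", "data": {"plan": [[0,0,0.05,0,0,0,0],[0,0,0.085,0,0,0,0],[0,0,0.094,0,0,0,0],[0,0,0.094,0,0,0,0],[0,0,0.0979,0,0,0,0],[0,0,0.0992,0,0,0,0],[0,0,0.0992,0,0,0,0]]}}

```text
time_s: 25.7
tcp_pos: [0.5302, 0.082, 0.1034]
eef_rot: [-0.16, 0.987, 0.0, 0.0]
ft_force: [-2.0, -0.3, 6.1]
finger_gap: 0.0004
grasp_force: 2.7
```

Call:
{"op": "move_arm", "data": {"plan": [[0.003,0,0,0,0,0,0],[0.006,0,0,0,0,0,0],[0.009,0,0,0,0,0,0],[0.01,0,0,0,0,0,0],[0.01,0,0,0,0,0,0]]}}

```text
time_s: 26.32
tcp_pos: [0.5256, 0.0802, 0.1035]
eef_rot: [-0.16, 0.987, -0.0, 0.002]
ft_force: [4.2, 2.1, 7.5]
finger_gap: 0.0004
grasp_force: 3.4
```

Call:
{"op": "move_arm", "data": {"plan": [[0,0,-0.01,0,0,0,0],[0,0,-0.1,0,0,0,0],[-0.01,0,-0.1,0,0,0,0],[-0.01,0,-0.1,0,0,0,0]]}}

```text
time_s: 26.82
tcp_pos: [0.5292, 0.0817, 0.1621]
eef_rot: [-0.16, 0.987, -0.0, -0.001]
ft_force: [-0.4, -0.6, -0.3]
finger_gap: 0.0006
grasp_force: 0.0
```

Run:
```python
from h import *
print(needle(149.5));goto((0,38,103.2),0,1)
```

```text
(np.float64(3.475), np.float64(5.53), 409, 'mu', array([-8.1,  1.9]), 'off', np.float64(0.8), 'lin', np.float64(-6.5), np.float64(27.4))
t 26.875 tcp_g [ -1.6  38.4 161.5] shift [-0.0029 -0.0007  0.0972] rot [ 0.0001 -0.0009  0.    ] q6 -1.74 F [ 0.8 -0.1 -0.3]
```

Call:
{"op": "move_arm", "data": {"plan": [[0,0,0.05,0,0,0,0],[0,0,0.085,0,0,0,0],[0,0,0.094,0,0,0,0],[0,0,0.094,0,0,0,0],[0,0,0.0979,0,0,0,0],[0,0,0.0992,0,0,0,0],[0,0,0.0992,0,0,0,0]]}}

```text
time_s: 27.75
tcp_pos: [0.5305, 0.082, 0.1039]
eef_rot: [-0.16, 0.987, -0.0, 0.001]
ft_force: [-1.0, 1.0, 5.2]
finger_gap: 0.0006
grasp_force: 2.4
```

Call:
{"op": "move_arm", "data": {"plan": [[0.004,0,0,0,0,0,0],[0.008,0,0,0,0,0,0],[0.012,0,0,0,0,0,0],[0.015,0,0,0,0,0,0],[0.015,0,0,0,0,0,0]]}}

```text
time_s: 28.38
tcp_pos: [0.5227, 0.0792, 0.1039]
eef_rot: [-0.16, 0.987, -0.0, 0.002]
ft_force: [4.2, 1.2, 5.0]
finger_gap: 0.0007
grasp_force: 2.4
```

Call:
{"op": "move_arm", "data": {"plan": [[0,0,-0.01,0,0,0,0],[0,0,-0.1,0,0,0,0],[-0.012,0,-0.1,0,0,0,0],[-0.012,0,-0.1,0,0,0,0]]}}

```text
time_s: 28.88
tcp_pos: [0.5277, 0.0813, 0.1627]
eef_rot: [-0.16, 0.987, -0.0, -0.001]
ft_force: [-0.1, -1.1, -1.0]
finger_gap: 0.0009
grasp_force: 0.0
```

Run:
```python
from h import *
print(needle(149.5));goto((0,38,103.2),0,1)
for p in [(.5302,.082),(.5256,.0802)]:print(wg([*p,0]))
```

```text
(np.float64(3.455), np.float64(5.5), 396, 'mu', array([-8.5,  1.8]), 'off', np.float64(0.9), 'lin', np.float64(-6.4), np.float64(27.1))
t 28.925 tcp_g [ -3.2  38.4 162.1] shift [-0.0056 -0.0007  0.0981] rot [ 0.0001 -0.0008  0.    ] q6 -1.74 F [-0.4 -0.7  0.2]
[-5.76074712e-03  3.82635593e+01  0.00000000e+00]
[-4.93887575 38.00983434  0.        ]
```

Call:
{"op": "move_arm", "data": {"plan": [[0,0,0.05,0,0,0,0],[0,0,0.085,0,0,0,0],[0,0,0.094,0,0,0,0],[0,0,0.094,0,0,0,0],[0,0,0.0985,0,0,0,0],[0,0,0.0998,0,0,0,0],[0,0,0.0998,0,0,0,0]]}}

```text
time_s: 29.8
tcp_pos: [0.5287, 0.0814, 0.1039]
eef_rot: [-0.16, 0.987, -0.0, 0.001]
ft_force: [-0.5, 0.5, 3.7]
finger_gap: 0.0002
grasp_force: 1.9
```

Call:
{"op": "move_arm", "data": {"plan": [[-0.0015,0,0,0,0,0,0],[-0.003,0,0,0,0,0,0],[-0.0045,0,0,0,0,0,0],[-0.0045,0,0,0,0,0,0]]}}

```text
time_s: 30.3
tcp_pos: [0.5301, 0.0819, 0.1034]
eef_rot: [-0.16, 0.987, -0.0, -0.001]
ft_force: [-2.8, -1.8, 6.3]
finger_gap: 0.0005
grasp_force: 3.2
```

Call:
{"op": "move_arm", "data": {"plan": [[0,0,-0.01,0,0,0,0],[0,0,-0.1,0,0,0,0],[0,0,-0.1,0,0,0,0],[0,0,-0.1,0,0,0,0]]}}

```text
time_s: 30.8
tcp_pos: [0.5307, 0.0822, 0.1632]
eef_rot: [-0.16, 0.987, 0.0, 0.0]
ft_force: [-0.4, 0.3, -0.6]
finger_gap: 0.0004
grasp_force: 0.0
```

Run:
```python
from h import *
print(needle(149.5,save="pics/w9.png"));goto((0,38,103.2),0,1)
```

```text
(np.float64(3.488), np.float64(5.55), 407, 'mu', array([-8.3,  2.1]), 'off', np.float64(0.8), 'lin', np.float64(-6.4), np.float64(27.2))
t 30.85 tcp_g [ -0.   38.4 162.6] shift [-0.0001 -0.0007  0.099 ] rot [ 0.0001 -0.0003  0.    ] q6 -1.74 F [-0.3 -0.7 -1. ]
```

View pics/w9.png

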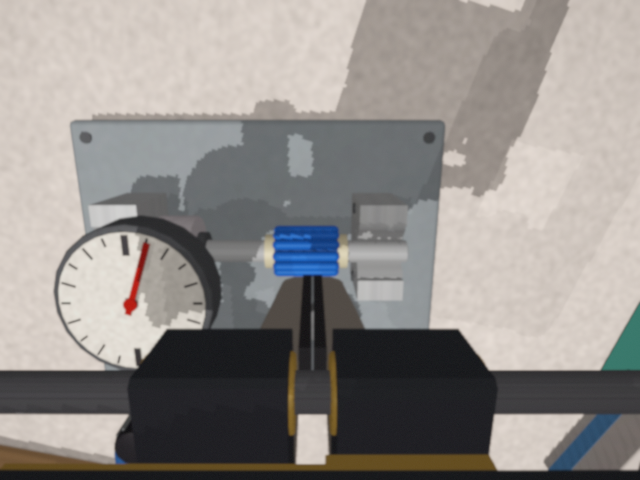

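The needle tip is at (146,245) and its pivot at (130,305), just past half-way. The spindle is seated in its V-blocks and the fingers are clear of the roller, so I'm handing in.

```bash
python3 -c "
from station import *
print(job_done())"
```

```text
the job is handed in; nothing more can be done
None
```

The job is handed in (no verdict came back): I set the gauge to about 3.07 rad, rolled the spindle through the lowest reading (about 1.1 rad), and left it at 3.49 rad, the highest I read and my estimate of the peak, with the gauge still bearing and the gripper clear.

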